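# Gauge two bored stoppers and fit the good one to the filter flask

### The arm

A 6-joint arm with a two-finger parallel gripper is mounted at the origin on the work surface. World frame = base frame: x ahead of the robot, y to its left, z up, the work surface at z = 0. Lengths are in mm, angles in degrees, forces in N, time in s.
With the tool pointing down it reaches from about 300 to 850 mm from the base axis. Payload 4.2 kg.
Tool frame: the origin (TCP) lies midway between the tips of the shut fingers; the grasp point (between the pads) lies 19 mm behind it; z points along the fingers, y is the direction in which the jaws open and shut (so a half turn about z gives the same grasp; the last joint's range is limited). The gripper opens to 91 mm and grips with 3 to 60 N. Pads are 32 mm wide; open, the fingers measure 118 mm over their backs; the gripper's body (76 mm by 178 mm) begins 60 mm behind the grasp point.
Start: joints at [68.583, 18.312, 89.639, -0, 72.044, -1.146], TCP at [199.22, 539.402, 213.976] pointing down, gripper open.
Joint ranges: [-177.97, 177.97], [-48.28, 115.42], [12.27, 149.76], [-77.06, 257.06], [2.81, 150.46], [-146.56, 146.56]. Speed limits (degrees/s): [147.25, 147.25, 180, 180, 180, 180].

### API

Orientations are given as [roll, pitch, yaw] about the fixed x, y, z axes, in that order (R = Rz(yaw) Ry(pitch) Rx(roll)).
In Python, from workcell import env gives the robot as it stands.
- The arm moves only by the shell command python3 -m jog 'ROWS' [FORCE]. ROWS is JSON, a list of rows, each an object of numbers: "dx", "dy", "dz": the shift along the world's x, y, z in m; "wx", "wy", "wz": the turn, a rotation vector about the world's x, y, z in rad; "grip": the gripper's target within -1 to 1 (shut at 1, half-way at 0, fully open at -1). In form: [{"dx": .., "dy": .., "dz": .., "wx": .., "wy": .., "wz": .., "grip": ..}, ...]. A call has 1 to 10 rows; each row shifts and turns the commanded pose from where the row before left it; what a row does not reach is not made up. A row lasts 1/10 s, in which the tool goes at most 50 mm and 8.59 degrees, less where a joint would pass 70% of its speed; a pose out of reach is approached as far as the arm can. A call with a gripper value outside its range is refused whole. The fingers move at their own pace and stop on an object; FORCE is the grip in N (left out, the last holds). Time passes only in rows, so rows that do not move let the fingers close. It gives the time, the measured TCP pose, the force and the opening at its end, in the units of the state.
- env.state(): the state, without advancing time (a new reading comes with each control period).
- env.grab_frame(name): name is "side" or "top"; returns the picture (400x640x3 uint8, red, green, blue); there is no depth.
- env.get_calibration(name): a dict with "fx", "fy", "cx", "cy" (pixels), "k1" (the pictures are not rectified: a ray, as slopes to the right and down, at radius r is drawn at 1 + k1 r^2 times it, then the intrinsics apply), "R" (3x3) and "t" (3): a world point X has camera coordinates R X + t. Camera axes: x right, y down, z forward; pixel columns grow to the right and rows downward; lengths in mm; the calibration is good to about 2 mm. A picture is of the moment at which its call begins. get_calibration takes no time and is no camera call.
- env.job_done(): hands the job in, once; it reports no verdict.
The state is a dict: "time_s": time; "qpos": joint angles; "qvel": joint speeds; "effort": joint torques, N m; "ee_pos": TCP position; "ee_rot": TCP orientation; "force": force on the tool from outside, world axes, zero at the start; "torque": the same for the moment, N m; "gripper_width": finger opening in mm.
Only numpy, scipy, OpenCV 4.12 (cv2) and the standard library are available. Lean on these libraries where they do the work, as an engineer would, in place of code of your own. Each camera call takes 0.05 s, during which the arm holds its last target. There are 200 camera calls.

### The job

Without forcing it, try the go pin in the bore of the stopper at the blue end of the grey stand, then in the one at the green end: in the good one it goes right through and its tip comes out underneath, in the other it stops part way. Stand the pin back in its wooden holder, press the good stopper home, upright and snug, in the neck of the glass flask, and put the bad one in the yellow tray. Leave everything else on the bench where it is.

Things in the scene. Friction and masses are not known exactly. Their poses are not given: they have to be found in the camera images.
- stopper_a_mid (a point): centre (half-way up, on the axis, z up) of one of two dark red hard stoppers, alike outside: 62 mm high, about 90 g. Upper 30 mm: cylindrical head, 50 mm diameter, for gripping; below, a cone 32 mm long, 42 narrowing to 28 mm diameter. A 15.5 mm bore opens in the top; in one of the two (not known which) it goes right through, in the other it narrows to 9 mm from 16 mm below the top
- stopper_b_mid (a point): the same centre of the other stopper; which one is narrow must be found with the pin. At the start each hangs upright in a hole of the grey stand, the underside of its head (1 mm above this centre) on the stand's top, loose in the hole with up to 1.5 mm side play
- blue_place (a point): centre of the 45 mm hole at the blue-marked end of the grey stand, on the stand's top face, 50 mm above the bench. Stand: fixed block 90 x 210 x 50 mm, long along its y; the two holes are 110 mm apart and open down to the bench; blue end at the stand's +y
- green_place (a point): centre of the like hole at the green-marked end of the stand (its -y end)
- pin_tip (a point): centre of the lower end of the go pin. Pin: steel, 12 mm diameter, 70 mm long below the handle, edge of the tip bevelled 3 mm; z of this point runs up the pin to the handle. Mass about 120 g
- pin_grip (a point): centre of the go pin's black handle, 22 mm diameter, 50 mm long (25 mm above the handle's lower face, 95 mm above the tip). At the start the pin stands upright in its holder, the handle's lower face on the holder's top
- holder_mouth (a point): centre of the mouth of the 17 mm hole, 76 mm deep, in the top of the wooden pin holder, a fixed block 60 x 60 x 80 mm; this point is 80 mm above the bench
- flask_mouth (a point): centre of the rim of the glass filter flask, 120 mm above the bench, z up. Conical flask fixed in a yellow ring of 136 mm diameter; neck 54 mm across outside at the rim; inside it tapers like the stoppers' cone, 40.6 mm diameter at the rim. A stopper pressed home sits with the underside of its head 3 to 10 mm (usually about 6) above the rim
- tray_in (a point): centre of the inner floor of the yellow tray, 150 x 150 mm outside, walls 4 mm thick and 30 mm high, fixed, axes along its sides
- pen_mid (a point): middle of a grey pen lying on the bench, 135 mm long, not to be disturbed
- beaker_mid (a point): middle of a glass beaker, 72 mm diameter, 90 mm high, not to be disturbed
- jar_mid (a point): middle of an amber jar, 56 mm diameter, 75 mm high, not to be disturbed
- cylinder_mid (a point): middle of a glass measuring cylinder on a blue foot of 64 mm, 172 mm high, not to be disturbed
- vial_mid (a point): middle of a small clear vial with red cap, 30 mm diameter, 55 mm high, not to be disturbed
Things that resemble listed ones, but are neither listed nor needed, are in the scene too. What is shaped like the part that bears stopper_a_mid but purple is not meant. What is shaped like the part that bears blue_place but red is not meant.

How it is judged (in metres and radians):
On the way, in this order (a step that is already met when the one before it is completed fails the run):
1. the go pin is tried in the bore of the stopper at the blue end of the stand: through it with the tip at least 3 mm out underneath, or down to the narrow step (((horizontal distance between stopper_a_mid and blue_place below 0.015 m and horizontal distance between pin_tip and stopper_a_mid below 0.006 m and z of pin_tip in the frame of stopper_a_mid below -0.034 m) or (horizontal distance between stopper_b_mid and blue_place below 0.015 m and horizontal distance between pin_tip and stopper_b_mid below 0.006 m and z of pin_tip in the frame of stopper_b_mid below 0.019 m))), for 0.1 s.
2. then the same in the stopper at the green end (((horizontal distance between stopper_a_mid and green_place below 0.015 m and horizontal distance between pin_tip and stopper_a_mid below 0.006 m and z of pin_tip in the frame of stopper_a_mid below -0.034 m) or (horizontal distance between stopper_b_mid and green_place below 0.015 m and horizontal distance between pin_tip and stopper_b_mid below 0.006 m and z of pin_tip in the frame of stopper_b_mid below 0.019 m))), for 0.1 s.
At the end, for the whole second after the job is handed in: good stopper in the flask neck within 4 mm of its axis, 0.07 rad of upright, underside of its head 10 mm or less above the rim; narrow one on the tray floor inside its walls; pin upright in its holder, handle within 5 mm of its top; all at rest (horizontal distance between stopper_a_mid and flask_mouth below 0.004 m and z of stopper_a_mid in the frame of flask_mouth between -0.004 and 0.009 m and angle between stopper_a_mid's own z axis and vertical below 0.07 rad and x of stopper_b_mid in the frame of tray_in between -0.07 and 0.07 m and y of stopper_b_mid in the frame of tray_in between -0.07 and 0.07 m and z of stopper_b_mid in the frame of tray_in below 0.04 m and horizontal distance between pin_grip and holder_mouth below 0.008 m and z of pin_grip in the frame of holder_mouth below 0.03 m and angle between pin_tip's own z axis and vertical below 0.12 rad and linear speed of each of stopper_a, go_pin below 0.02 m/s and linear speed of stopper_b below 0.03 m/s); the robot touches nothing.
It fails at once if the pin is forced: over 40 N against a stopper (contact force between go_pin and stopper_a above 40 N or contact force between go_pin and stopper_b above 40 N).
It fails at once if a bystander is moved by more than 30 mm (distance of any of pen_mid, beaker_mid, jar_mid, cylinder_mid, vial_mid from where it was at the start of the episode above 0.03 m).
It also fails if it takes over 72 s, if anything falls off the work surface, if the arm or the gripper's body presses on something with over 40 N, if the wrist force passes 120 N, or if a joint passes its speed limit or range.

## Working session

There is one attempt and no reset: what is moved stays moved. The work goes in short steps, Python scripts to look and compute and a shell command to move; the robot and the scene stay as the last step left them, time stands still between calls to the robot, and variables do not carry over. Pictures are saved under pics/ and viewed, about 8 in all and at most 12, crops included, and the job is handed in when it is done.

```bash
mkdir -p pics; ls; python3 - <<'E'
from workcell import env
import cv2,numpy as np
for n in("top","side"):
    f=env.grab_frame(n); np.save(f"pics/{n}0.npy",f); cv2.imwrite(f"pics/{n}0.png",f[:,:,::-1])
    print(n,env.get_calibration(n))
print(env.state())
E
```

```text
pics
top {'fx': 487.98787704543, 'fy': 487.98787704543, 'cx': 335.3484796994939, 'cy': 202.987200085343, 'k1': -0.08594464839747122, 'R': array([[ 0.01304543, -0.99991255, -0.00217048],
       [-0.9891807 , -0.01258815, -0.14616118],
       [ 0.14612107,  0.00405373, -0.98925841]]), 't': array([-8.46295753e-01,  5.28978625e+02,  1.16427586e+03])}
side {'fx': 377.90584787832745, 'fy': 377.90584787832745, 'cx': 314.50956044026765, 'cy': 201.0396219234366, 'k1': 0.007434285332767163, 'R': array([[-0.96442605, -0.26372843, -0.01815808],
       [-0.13842875,  0.56234861, -0.81523096],
       [ 0.22521075, -0.78371637, -0.57885125]]), 't': array([536.19421201, 159.91973226, 751.0847468 ])}
{'time_s': 0.1, 'qpos': array([ 6.85834716e+01,  1.83481649e+01,  8.96973190e+01, -1.39907483e-04,
        7.20437860e+01, -1.14586582e+00]), 'qvel': array([-0.09695053, -0.02466918, -0.17732835, -0.03435113,  0.04038536,
        0.04804892]), 'effort': array([-3.34622955e-04, -4.13331270e+01, -2.32507074e+01,  7.28101144e-02,
        4.21580288e-02, -4.02818216e-05]), 'ee_pos': array([199.05324351, 538.98519465, 213.21668681]), 'ee_rot': array([-1.79910745e+02, -1.65220340e-03,  1.59729379e+02]), 'force': array([-0.47853228, -0.22590349,  0.27508232]), 'torque': array([ 0.00104978, -0.01469953,  0.03758553]), 'gripper_width': 91.25459536765825}
```

View pics/top0.png

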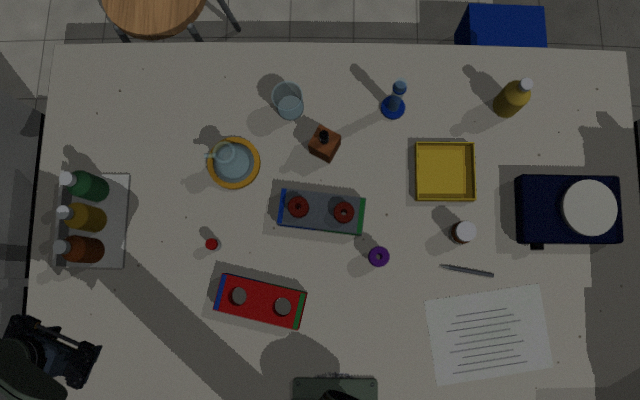

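View pics/side0.png

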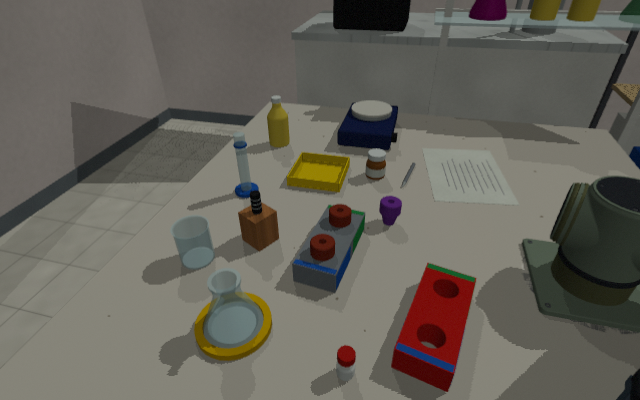

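The views show the grey stand, with the blue stopper at about (298,205) in the top view and the green one at (343,211). The pin is at (323,135), the flask at (233,163) and the tray at (445,171). I'll measure these by colour masks and view enlarged crops.

```bash
cat > h.py <<'E'
import numpy as np,cv2
from workcell import env
C={n:env.get_calibration(n) for n in("top","side")}
def ray(n,uv):
    c=C[n];K=np.array([[c['fx'],0,c['cx']],[0,c['fy'],c['cy']],[0,0,1.]])
    p=cv2.undistortPoints(np.array([[uv]],float),K,np.array([c['k1'],0,0,0.]))[0,0]
    R=np.array(c['R']);return -R.T@c['t'],R.T@np.array([p[0],p[1],1.])
def onz(n,uv,z):
    o,d=ray(n,uv);return o+d*(z-o[2])/d[2]
def tri(a,b):
    o1,d1=ray("top",a);o2,d2=ray("side",b)
    s=np.linalg.lstsq(np.c_[d1,-d2],o2-o1,rcond=None)[0]
    p,q=o1+d1*s[0],o2+d2*s[1];return (p+q)/2,np.linalg.norm(p-q)
def proj(n,X):
    c=C[n];R=np.array(c['R']);p=R@np.array(X,float)+c['t'];x,y=p[:2]/p[2];k=1+c['k1']*(x*x+y*y)
    return np.array([c['fx']*x*k+c['cx'],c['fy']*y*k+c['cy']])
def blobs(f,lo,hi,roi,minA=15):
    h=cv2.cvtColor(f,cv2.COLOR_RGB2HSV);m=cv2.inRange(h,np.array(lo),np.array(hi))
    z=np.zeros_like(m);x0,y0,x1,y1=roi;z[y0:y1,x0:x1]=m[y0:y1,x0:x1]
    cs=cv2.findContours(z,cv2.RETR_CCOMP,cv2.CHAIN_APPROX_NONE)[0]
    return [c for c in cs if cv2.contourArea(c)>=minA]
E
python3 - <<'E'
from h import *
np.set_printoptions(precision=1,suppress=True)
T=np.load("pics/top0.npy");S=np.load("pics/side0.npy")
def show(n,f,nm,lo,hi,roi,z):
    for c in blobs(f,lo,hi,roi):
        r=cv2.minAreaRect(c);print(n,nm,"bbox",cv2.boundingRect(c),"A",cv2.contourArea(c),"rect",np.array(r[0]),np.array(r[1]),round(r[2]),"->",onz(n,r[0],z)[:2],"corners",[onz(n,p,z)[:2].round() for p in cv2.boxPoints(r)])
show("top",T,"stopper",(0,120,40),(10,255,255),(275,185,370,240),80)
show("top",T,"blue",(105,120,40),(125,255,255),(270,180,300,240),50)
show("top",T,"green",(45,100,30),(85,255,255),(350,190,375,240),50)
show("top",T,"handle",(0,0,0),(180,255,45),(308,115,345,165),130)
show("top",T,"tray",(20,120,60),(35,255,255),(405,130,485,210),30)
show("top",T,"ring",(12,150,60),(30,255,255),(195,130,270,195),10)
show("side",S,"stopper",(0,120,30),(10,255,255),(300,195,370,265),80)
show("side",S,"handle",(0,0,0),(180,255,45),(245,185,268,220),130)
show("side",S,"ring",(12,150,60),(30,255,255),(190,280,280,360),10)
a=cv2.resize(T[100:250,195:385],None,fx=4,fy=4,interpolation=2)[:,:,::-1]
cv2.imwrite("pics/tc.png",a)
b=cv2.resize(S[180:330,190:380],None,fx=4,fy=4,interpolation=2)[:,:,::-1]
cv2.imwrite("pics/sc.png",b)
E
```

```text
top stopper bbox (334, 202, 20, 20) A 283.0 rect [343.5 211.5] [19. 19.] 90 -> [502.7 -13.8] corners [array([525.,   9.]), array([526., -36.]), array([480., -37.]), array([480.,   8.])]
top stopper bbox (340, 208, 8, 8) A 41.0 rect [343.5 211.5] [7. 7.] 0 -> [502.7 -13.8] corners [array([494.,  -6.]), array([511.,  -5.]), array([511., -22.]), array([494., -22.])]
top stopper bbox (288, 197, 21, 20) A 279.5 rect [298. 206.] [19.4 19.4] 76 -> [514.5  94.6] corners [array([531., 123.]), array([543.,  78.]), array([498.,  66.]), array([486., 111.])]
top stopper bbox (294, 202, 8, 8) A 40.0 rect [297.5 205.5] [7. 7.] 0 -> [515.7  95.8] corners [array([507., 104.]), array([524., 104.]), array([524.,  88.]), array([507.,  87.])]
top blue bbox (277, 189, 23, 39) A 140.0 rect [283.2 210.5] [41.5 19.2] 71 -> [507.2 132.9] corners [array([548., 173.]), array([564., 129.]), array([467.,  93.]), array([452., 137.])]
top green bbox (351, 198, 14, 37) A 133.5 rect [360.3 216.8] [ 9.4 37.6] 15 -> [494.2 -55.2] corners [array([453., -32.]), array([542., -56.]), array([536., -78.]), array([447., -54.]
[... 995 characters left out ...]
ect [322. 247.] [26. 24.] 90 -> [508.2 114.4] corners [array([541.,  83.]), array([494.,  71.]), array([478., 143.]), array([521., 154.])]
side stopper bbox (329, 205, 22, 23) A 403.0 rect [339.5 216. ] [22. 21.] 90 -> [496.1  10.6] corners [array([527., -23.]), array([482., -34.]), array([467.,  42.]), array([509.,  52.])]
side handle bbox (250, 191, 12, 24) A 189.5 rect [255.5 202.2] [23.4  9.7] 83 -> [658.6  70.6] corners [array([687.,  36.]), array([669.,  27.]), array([632., 102.]), array([649., 110.])]
side ring bbox (194, 293, 78, 67) A 1375.5 rect [233.6 327.9] [61.4 79. ] 75 -> [626.5 281.3] corners [array([728., 264.]), array([609., 182.]), array([535., 297.]), array([641., 362.])]
```

View pics/tc.png

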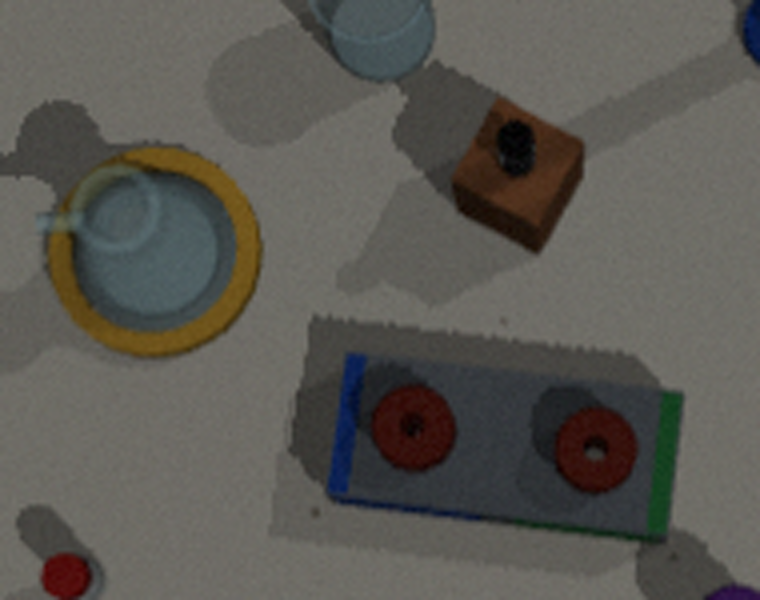

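View pics/sc.png

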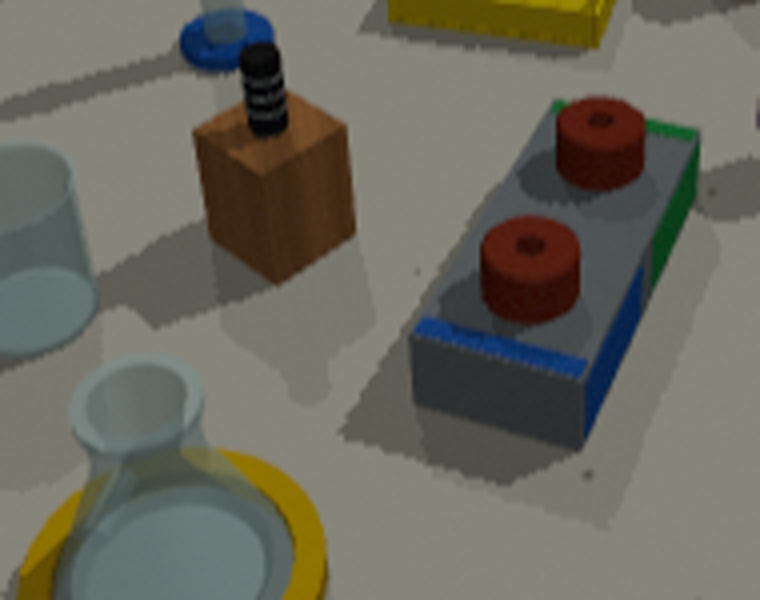

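The crops show, in full-image pixels:

| Feature | Top view | Side view |
|---|---|---|
| Handle top | (323.9,132.9) | (255.1,192.6) |
| Blue bore | (297.7,205.9) | (322.4,240.9) |
| Green bore | (343.5,211.5) | (339.9,209.6) |
| Flask rim | (223.4,151.6) | (223.9,280.4) |

Next I'll triangulate these points.

```bash
python3 - <<'E'
from h import *
np.set_printoptions(precision=1,suppress=True)
def t(u,v):return (195+(u+.5)/4-.5,100+(v+.5)/4-.5)
def s(u,v):return (190+(u+.5)/4-.5,180+(v+.5)/4-.5)
for n,a,b,z in[("handletop",t(517,133),s(262,52),130),("blue",(297.7,205.9),s(531,245),80),("green",(343.5,211.5),s(601,120),80),("rim",t(116,208),s(137,403),120)]:
    print(n,tri(a,b),"top@z",onz("top",a,z)[:2],"side@z",onz("side",b,z)[:2])
# stand top corners z=50
c=[onz("top",t(*p),50)[:2] for p in[(348,354),(684,392),(665,538),(331,494)]];print("stand",c,np.mean(c,0))
d=c[0]-c[1]+c[3]-c[2];d/=np.linalg.norm(d);m=np.mean(c,0);print("dir",d,"blue",m+55*d,"green",m-55*d)
print("handle bottom side",onz("side",s(269,130),80),"holder corners",[onz("top",t(*p),80)[:2] for p in[(502,97),(584,145),(541,221),(455,178)]])
S=np.load("pics/side0.npy")
for c in blobs(S,(20,120,60),(35,255,255),(280,145,355,195)): print(cv2.boundingRect(c),[onz("side",p,30)[:2] for p in cv2.boxPoints(cv2.minAreaRect(c))])
for n,uv,z in[("beaker",t(382,44),0),("jar",(465,230),75),("vial",(211,243),55),("cyl",(399,88),172),("ringz10",(235,163),10)]:print(n,onz("top",uv,z))
E
```

```text
handletop (array([678.3,  33.8, 127. ]), np.float64(5.809535179929803)) top@z [680.3  34.5] side@z [673.   38.2]
blue (array([513.7,  95.3,  78.4]), np.float64(2.5853975164146648)) top@z [514.7  95.3] side@z [511.9  97. ]
green (array([501.7, -13.9,  78.5]), np.float64(2.280666432853809)) top@z [502.7 -13.8] side@z [500.2 -11.9]
rim (array([634.7, 269.8, 116.6]), np.float64(3.4849553683500782)) top@z [635.5 269.5] side@z [630.8 272.5]
stand [array([562.5, 138.4]), array([541.5, -68. ]), array([451.9, -56.9]), array([476. , 146.2])] [508.   39.9]
dir [0.1 1. ] blue [514.   94.6] green [502.  -14.7]
handle bottom side [673.8  40.5  80. ] holder corners [array([717.9,  45.6]), array([688.1,  -4.9]), array([640.3,  20.6]), array([666.5,  73.2])]
(287, 152, 63, 40) [array([ 675.4, -149.3]), array([ 727.2, -343.3]), array([ 539.5, -339.1]), array([ 514.9, -152.3])]
beaker [778.7 128.3   0. ]
jar [ 462.4 -304.2   75. ]
vial [424.9 305.4  55. ]
cyl [ 776.5 -136.4  172. ]
ringz10 [633.7 265.2  10. ]
```

The heights agree within about 3 mm and the two cameras within 3–5 mm. Holder corners put its centre at (678,34), so the pin is at about (677,35). Moving above it now.

```bash
python3 -m jog '[{"dx":0.024,"dy":-0.025},{"dx":0.024,"dy":-0.025},{"dx":0.024,"dy":-0.025},{"dx":0.024,"dy":-0.025},{"dx":0.024,"dy":-0.025},{"dx":0.024,"dy":-0.025},{"dx":0.024,"dy":-0.025},{"dx":0.024,"dy":-0.025},{"dx":0.024,"dy":-0.025},{"dx":0.024,"dy":-0.025}]' 20
python3 -m jog '[{"dx":0.024,"dy":-0.025},{"dx":0.024,"dy":-0.025},{"dx":0.024,"dy":-0.025},{"dx":0.024,"dy":-0.025},{"dx":0.024,"dy":-0.025},{"dx":0.024,"dy":-0.025},{"dx":0.024,"dy":-0.025},{"dx":0.024,"dy":-0.025},{"dx":0.024,"dy":-0.025},{"dx":0.012,"dy":-0.0125}]'
```

```text
invalid input
invalid input
```

```bash
python3 -m jog '[{"dx":0.024,"dy":-0.025,"dz":0,"wx":0,"wy":0,"wz":0,"grip":-1}]' 20; python3 -m jog --help | head -20
```

```text
time_s: 0.2
ee_pos: [221.7, 516.0, 213.1]
ee_rot: [180.0, -0.1, 159.9]
force: [1.1, 0.5, 0.4]
gripper_width: 90.8invalid input: not JSON, or not a number
```

```bash
python3 -m jog '[{"dx":0.024,"dy":-0.025,"dz":0,"wx":0,"wy":0,"wz":0,"grip":-1},{"dx":0.024,"dy":-0.025,"dz":0,"wx":0,"wy":0,"wz":0,"grip":-1},{"dx":0.024,"dy":-0.025,"dz":0,"wx":0,"wy":0,"wz":0,"grip":-1},{"dx":0.024,"dy":-0.025,"dz":0,"wx":0,"wy":0,"wz":0,"grip":-1},{"dx":0.024,"dy":-0.025,"dz":0,"wx":0,"wy":0,"wz":0,"grip":-1},{"dx":0.024,"dy":-0.025,"dz":0,"wx":0,"wy":0,"wz":0,"grip":-1},{"dx":0.024,"dy":-0.025,"dz":0,"wx":0,"wy":0,"wz":0,"grip":-1},{"dx":0.024,"dy":-0.025,"dz":0,"wx":0,"wy":0,"wz":0,"grip":-1},{"dx":0.024,"dy":-0.025,"dz":0,"wx":0,"wy":0,"wz":0,"grip":-1},{"dx":0.024,"dy":-0.025,"dz":0,"wx":0,"wy":0,"wz":0,"grip":-1}]' 20
python3 -m jog '[{"dx":0.024,"dy":-0.025,"dz":0,"wx":0,"wy":0,"wz":0,"grip":-1},{"dx":0.024,"dy":-0.025,"dz":0,"wx":0,"wy":0,"wz":0,"grip":-1},{"dx":0.024,"dy":-0.025,"dz":0,"wx":0,"wy":0,"wz":0,"grip":-1},{"dx":0.024,"dy":-0.025,"dz":0,"wx":0,"wy":0,"wz":0,"grip":-1},{"dx":0.024,"dy":-0.025,"dz":0,"wx":0,"wy":0,"wz":0,"grip":-1},{"dx":0.024,"dy":-0.025,"dz":0,"wx":0,"wy":0,"wz":0,"grip":-1},{"dx":0.024,"dy":-0.025,"dz":0,"wx":0,"wy":0,"wz":0,"grip":-1},{"dx":0.024,"dy":-0.025,"dz":0,"wx":0,"wy":0,"wz":0,"grip":-1},{"dx":0.024,"dy":-0.028,"dz":0,"wx":0,"wy":0,"wz":0,"grip":-1},{"dx":0,"dy":0,"dz":0,"wx":0,"wy":0,"wz":0,"grip":-1}]'
```

```text
time_s: 1.2
ee_pos: [463.8, 263.1, 213.6]
ee_rot: [-180.0, -0.0, 159.7]
force: [0.8, 0.3, -0.3]
gripper_width: 91.4
time_s: 2.2
ee_pos: [681.4, 32.6, 212.4]
ee_rot: [-179.9, 0.0, 159.5]
force: [-0.6, 0.8, 0.1]
gripper_width: 91.1
```

```bash
python3 -m jog '[{"dx":0,"dy":0,"dz":-0.02,"wx":0,"wy":0,"wz":0,"grip":-1},{"dx":0,"dy":0,"dz":-0.02,"wx":0,"wy":0,"wz":0,"grip":-1},{"dx":0,"dy":0,"dz":-0.02,"wx":0,"wy":0,"wz":0,"grip":-1},{"dx":0,"dy":0,"dz":-0.01,"wx":0,"wy":0,"wz":0,"grip":-1},{"dx":0,"dy":0,"dz":0,"wx":0,"wy":0,"wz":0,"grip":-1}]'
python3 - <<'E'
from h import *
for n in("top","side"):
    f=env.grab_frame(n); np.save(f"pics/{n}1.npy",f)
    print(env.state()['ee_pos'])
    if n=="top": a=f[90:180,265:385]
    else: b=f[130:220,195:315]
cv2.imwrite("pics/d.png",cv2.resize(np.hstack([a,b]),None,fx=3.3,fy=3.3,interpolation=2)[:,:,::-1])
E
```

```text
time_s: 2.7
ee_pos: [677.8, 36.8, 142.1]
ee_rot: [-179.9, -0.2, 159.8]
force: [-0.5, 0.1, 0.6]
gripper_width: 90.7
[678.77181621  36.8235802  143.58072799]
[679.42500761  36.76000315 144.60576985]
```

View pics/d.png

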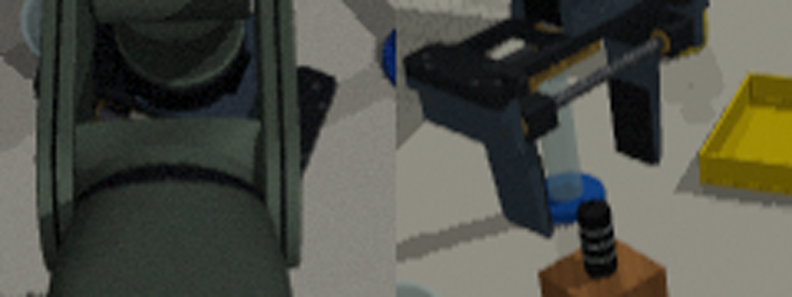

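```bash
python3 - <<'E'
from h import *
print("tcp proj",proj("side",[678.8,36.8,143.8]),"tips mid seen",(195+(582-396)/3.3,130+192/3.3))
u=np.array([.342,.94,0])
for s in(-1,1): print(proj("side",np.array([678.8,36.8,143.8])+s*45.5*u), proj("side",np.array([678.8,36.8,143.8])+s*59*u))
for p in([677,35,130],[673,38,130],[677,36,80]):print(proj("side",p))
E
```

```text
tcp proj [252.08705163 186.44218321] tips mid seen (251.36363636363637, 188.1818181818182)
[266.45909961 176.90616897] [270.52298891 174.20941868]
[236.57782968 196.73078195] [231.73706819 199.94166213]
[253.95077852 191.55588176]
[255.1575526  192.57914933]
[256.3022506  210.71866396]
```

```bash
python3 -m jog '[{"dx":-0.003,"dy":-0.001,"dz":-0.018,"wx":0,"wy":0,"wz":0,"grip":-1},{"dx":0,"dy":0,"dz":-0.018,"wx":0,"wy":0,"wz":0,"grip":-1},{"dx":0,"dy":0,"dz":-0.018,"wx":0,"wy":0,"wz":0,"grip":-1},{"dx":0,"dy":0,"dz":0,"wx":0,"wy":0,"wz":0,"grip":-1},{"dx":0,"dy":0,"dz":0,"wx":0,"wy":0,"wz":0,"grip":0.4},{"dx":0,"dy":0,"dz":0,"wx":0,"wy":0,"wz":0,"grip":0.4},{"dx":0,"dy":0,"dz":0,"wx":0,"wy":0,"wz":0,"grip":0.4},{"dx":0,"dy":0,"dz":0,"wx":0,"wy":0,"wz":0,"grip":0.4}]' 10; python3 - <<'E'
from h import *
f=env.grab_frame("side");s=env.state();print(s['ee_pos'],s['gripper_width'],s['force'])
cv2.imwrite("pics/e.png",cv2.resize(f[150:240,200:310],None,fx=5,fy=5,interpolation=2)[:,:,::-1])
E
```

```text
time_s: 3.6
ee_pos: [676.7, 35.5, 91.0]
ee_rot: [180.0, 0.1, 159.7]
force: [0.9, -0.1, -0.3]
gripper_width: 62.0
[676.56465817  35.44200578  90.7186941 ] 58.004657094023564 [-0.24381947  0.2603294  -0.33705558]
```

View pics/e.png

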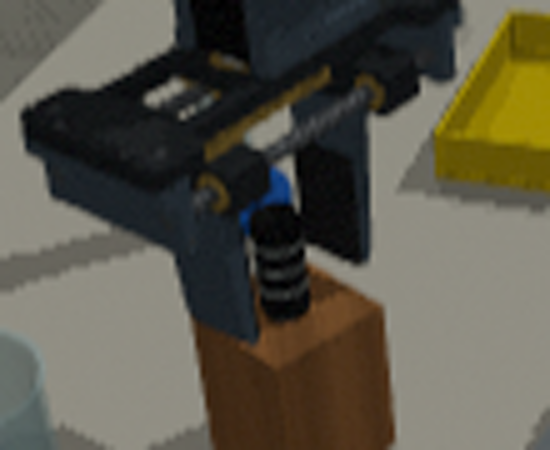

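The fingertip midpoint at crop (282,290) matches the handle axis at (284,289), so the pin is centred. Gripping and lifting. The tip must clear the stopper tops at 80 mm, so I lift about 100 mm.

```bash
python3 -m jog '[{"dx":0,"dy":0,"dz":0,"wx":0,"wy":0,"wz":0,"grip":1},{"dx":0,"dy":0,"dz":0,"wx":0,"wy":0,"wz":0,"grip":1},{"dx":0,"dy":0,"dz":0,"wx":0,"wy":0,"wz":0,"grip":1},{"dx":0,"dy":0,"dz":0,"wx":0,"wy":0,"wz":0,"grip":1},{"dx":0,"dy":0,"dz":0,"wx":0,"wy":0,"wz":0,"grip":1},{"dx":0,"dy":0,"dz":0,"wx":0,"wy":0,"wz":0,"grip":1},{"dx":0,"dy":0,"dz":0,"wx":0,"wy":0,"wz":0,"grip":1}]' 20
python3 -m jog '[{"dx":0,"dy":0,"dz":0.01,"wx":0,"wy":0,"wz":0,"grip":1},{"dx":0,"dy":0,"dz":0.01,"wx":0,"wy":0,"wz":0,"grip":1},{"dx":0,"dy":0,"dz":0.015,"wx":0,"wy":0,"wz":0,"grip":1},{"dx":0,"dy":0,"dz":0.015,"wx":0,"wy":0,"wz":0,"grip":1},{"dx":0,"dy":0,"dz":0.02,"wx":0,"wy":0,"wz":0,"grip":1},{"dx":0,"dy":0,"dz":0.02,"wx":0,"wy":0,"wz":0,"grip":1},{"dx":0,"dy":0,"dz":0.01,"wx":0,"wy":0,"wz":0,"grip":1}]'
```

```text
time_s: 4.35
ee_pos: [676.2, 35.4, 90.0]
ee_rot: [-180.0, -0.0, 159.7]
force: [-0.3, -0.7, -0.4]
gripper_width: 21.3
time_s: 5.05
ee_pos: [677.2, 35.5, 193.1]
ee_rot: [179.9, 0.2, 159.7]
force: [0.2, -0.1, -1.4]
gripper_width: 21.4
```

```bash
python3 -m jog '[{"dx":-0.0163,"dy":0.006,"dz":0,"wx":0,"wy":0,"wz":0,"grip":1},{"dx":-0.0163,"dy":0.006,"dz":0,"wx":0,"wy":0,"wz":0,"grip":1},{"dx":-0.0163,"dy":0.006,"dz":0,"wx":0,"wy":0,"wz":0,"grip":1},{"dx":-0.0163,"dy":0.006,"dz":0,"wx":0,"wy":0,"wz":0,"grip":1},{"dx":-0.0163,"dy":0.006,"dz":0,"wx":0,"wy":0,"wz":0,"grip":1},{"dx":-0.0163,"dy":0.006,"dz":0,"wx":0,"wy":0,"wz":0,"grip":1},{"dx":-0.0163,"dy":0.006,"dz":0,"wx":0,"wy":0,"wz":0,"grip":1},{"dx":-0.0163,"dy":0.006,"dz":0,"wx":0,"wy":0,"wz":0,"grip":1},{"dx":-0.0163,"dy":0.006,"dz":0,"wx":0,"wy":0,"wz":0,"grip":1},{"dx":-0.0163,"dy":0.006,"dz":0,"wx":0,"wy":0,"wz":0,"grip":1}]'
python3 -m jog '[{"dx":0,"dy":0,"dz":-0.01,"wx":0,"wy":0,"wz":0,"grip":1},{"dx":0,"dy":0,"dz":-0.01,"wx":0,"wy":0,"wz":0,"grip":1},{"dx":0,"dy":0,"dz":-0.004,"wx":0,"wy":0,"wz":0,"grip":1},{"dx":0,"dy":0,"dz":0,"wx":0,"wy":0,"wz":0,"grip":1},{"dx":0,"dy":0,"dz":0,"wx":0,"wy":0,"wz":0,"grip":1}]'
python3 - <<'E'
from h import *
f=env.grab_frame("side");s=env.state();p=s['ee_pos'];print(p,s['force'])
np.save("pics/f.npy",f)
for h in(80,30,10): print("axis at tip+",h-10, proj("side",[p[0],p[1],p[2]-90+h]))
print("bore blue seen at z80 ->",(322.4,240.9), proj("side",[513.3,96,80]))
cv2.imwrite("pics/f.png",cv2.resize(f[190:270,270:370],None,fx=6,fy=6,interpolation=2)[:,:,::-1])
E
```

```text
time_s: 6.05
ee_pos: [512.4, 95.6, 190.2]
ee_rot: [180.0, 0.0, 159.7]
force: [0.2, -0.3, -1.7]
gripper_width: 21.5
time_s: 6.55
ee_pos: [513.7, 95.2, 165.7]
ee_rot: [-180.0, -0.0, 159.7]
force: [0.9, 0.2, -1.9]
gripper_width: 21.7
[513.79387246  95.25755281 165.93194647] [ 0.11769834 -0.05793994 -0.49021329]
axis at tip+ 70 [321.36069993 209.24695103]
axis at tip+ 20 [321.55913689 230.00085804]
axis at tip+ 0 [321.63426688 237.85019421]
bore blue seen at z80 -> (322.4, 240.9) [321.80503744 240.41440794]
```

View pics/f.png

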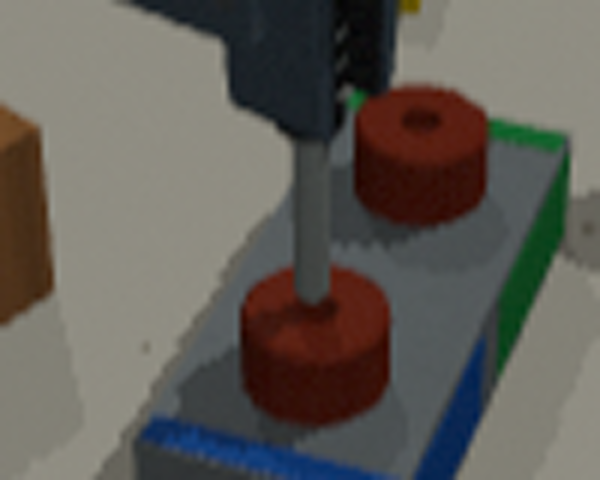

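The pin is about 1 mm to the left of the bore, with its tip at crop (313,300) against the bore centre at (316,307). I'll correct that and ease down.

```bash
python3 -m jog '[{"dx":-0.001,"dy":-0.0005,"dz":-0.003,"wx":0,"wy":0,"wz":0,"grip":1},{"dx":0,"dy":0,"dz":-0.002,"wx":0,"wy":0,"wz":0,"grip":1},{"dx":0,"dy":0,"dz":-0.002,"wx":0,"wy":0,"wz":0,"grip":1},{"dx":0,"dy":0,"dz":-0.002,"wx":0,"wy":0,"wz":0,"grip":1},{"dx":0,"dy":0,"dz":-0.001,"wx":0,"wy":0,"wz":0,"grip":1}]'
python3 -m jog '[{"dx":0,"dy":0,"dz":-0.001,"wx":0,"wy":0,"wz":0,"grip":1},{"dx":0,"dy":0,"dz":-0.001,"wx":0,"wy":0,"wz":0,"grip":1},{"dx":0,"dy":0,"dz":0,"wx":0,"wy":0,"wz":0,"grip":1}]'
```

```text
time_s: 7.1
ee_pos: [512.1, 94.9, 155.8]
ee_rot: [-180.0, -0.0, 159.7]
force: [-0.1, -0.3, -1.7]
gripper_width: 21.2
time_s: 7.4
ee_pos: [512.2, 94.9, 153.9]
ee_rot: [-180.0, -0.0, 159.7]
force: [-0.2, -0.0, -1.3]
gripper_width: 21.8
```

The tip is about 6 mm inside with no contact force. Continuing gently towards the step depth, TCP about 144.

```bash
python3 -m jog '[{"dx":0,"dy":0,"dz":-0.002,"wx":0,"wy":0,"wz":0,"grip":1},{"dx":0,"dy":0,"dz":-0.002,"wx":0,"wy":0,"wz":0,"grip":1},{"dx":0,"dy":0,"dz":-0.002,"wx":0,"wy":0,"wz":0,"grip":1},{"dx":0,"dy":0,"dz":-0.001,"wx":0,"wy":0,"wz":0,"grip":1},{"dx":0,"dy":0,"dz":-0.001,"wx":0,"wy":0,"wz":0,"grip":1}]'
python3 -m jog '[{"dx":0,"dy":0,"dz":-0.001,"wx":0,"wy":0,"wz":0,"grip":1},{"dx":0,"dy":0,"dz":0,"wx":0,"wy":0,"wz":0,"grip":1}]'
python3 -m jog '[{"dx":0,"dy":0,"dz":-0.001,"wx":0,"wy":0,"wz":0,"grip":1},{"dx":0,"dy":0,"dz":0,"wx":0,"wy":0,"wz":0,"grip":1}]'
```

```text
time_s: 7.9
ee_pos: [512.2, 94.9, 145.8]
ee_rot: [180.0, -0.0, 159.7]
force: [0.4, -0.4, -0.7]
gripper_width: 21.4
time_s: 8.1
ee_pos: [512.1, 94.9, 144.8]
ee_rot: [-180.0, -0.0, 159.7]
force: [0.5, 0.1, -0.9]
gripper_width: 21.4
time_s: 8.3
ee_pos: [512.2, 94.9, 143.9]
ee_rot: [180.0, -0.0, 159.7]
force: [-0.3, 0.1, -1.7]
gripper_width: 21.5
```

```bash
python3 -m jog '[{"dx":0,"dy":0,"dz":-0.001,"wx":0,"wy":0,"wz":0,"grip":1},{"dx":0,"dy":0,"dz":-0.001,"wx":0,"wy":0,"wz":0,"grip":1},{"dx":0,"dy":0,"dz":0,"wx":0,"wy":0,"wz":0,"grip":1}]'
python3 -m jog '[{"dx":0,"dy":0,"dz":-0.001,"wx":0,"wy":0,"wz":0,"grip":1},{"dx":0,"dy":0,"dz":0,"wx":0,"wy":0,"wz":0,"grip":1}]'
```

```text
time_s: 8.6
ee_pos: [512.7, 95.0, 142.4]
ee_rot: [180.0, 0.1, 159.7]
force: [-0.5, 0.0, 1.8]
gripper_width: 21.6
time_s: 8.8
ee_pos: [512.9, 95.0, 142.2]
ee_rot: [179.9, 0.1, 159.7]
force: [-1.4, 0.1, 6.3]
gripper_width: 21.6
```

The pin stopped with an 8 N rise at a tip height of about 62 mm. A 3 mm bevel on a 9 mm hole stops at 62.5 mm, so the blue-end stopper is the narrow one. Now the green one, offset (−11.8, −109).

```bash
python3 -m jog '[{"dx":0,"dy":0,"dz":0.006,"wx":0,"wy":0,"wz":0,"grip":1},{"dx":0,"dy":0,"dz":0.012,"wx":0,"wy":0,"wz":0,"grip":1},{"dx":0,"dy":0,"dz":0.014,"wx":0,"wy":0,"wz":0,"grip":1},{"dx":-0.002,"dy":-0.019,"dz":0,"wx":0,"wy":0,"wz":0,"grip":1},{"dx":-0.0028,"dy":-0.026,"dz":0,"wx":0,"wy":0,"wz":0,"grip":1},{"dx":-0.0028,"dy":-0.026,"dz":0,"wx":0,"wy":0,"wz":0,"grip":1},{"dx":-0.0022,"dy":-0.019,"dz":0,"wx":0,"wy":0,"wz":0,"grip":1},{"dx":-0.002,"dy":-0.019,"dz":0,"wx":0,"wy":0,"wz":0,"grip":1},{"dx":0,"dy":0,"dz":0,"wx":0,"wy":0,"wz":0,"grip":1},{"dx":0,"dy":0,"dz":-0.006,"wx":0,"wy":0,"wz":0,"grip":1}]'
python3 -m jog '[{"dx":0,"dy":0,"dz":-0.003,"wx":0,"wy":0,"wz":0,"grip":1},{"dx":0,"dy":0,"dz":0,"wx":0,"wy":0,"wz":0,"grip":1},{"dx":0,"dy":0,"dz":0,"wx":0,"wy":0,"wz":0,"grip":1}]'
python3 - <<'E'
from h import *
f=env.grab_frame("side");s=env.state();p=s['ee_pos'];print(p,s['force'])
np.save("pics/g.npy",f)
cv2.imwrite("pics/g.png",cv2.resize(f[160:260,270:370],None,fx=6,fy=6,interpolation=2)[:,:,::-1])
E
```

```text
time_s: 9.8
ee_pos: [501.1, -14.0, 167.8]
ee_rot: [179.9, 0.1, 159.7]
force: [-0.4, -0.4, -0.8]
gripper_width: 21.4
time_s: 10.1
ee_pos: [500.4, -13.5, 163.8]
ee_rot: [180.0, -0.0, 159.8]
force: [0.3, 0.5, -1.1]
gripper_width: 21.6
[500.48781386 -13.54132711 163.89349464] [ 0.39880917 -0.29005473 -0.96329514]
```

View pics/g.png

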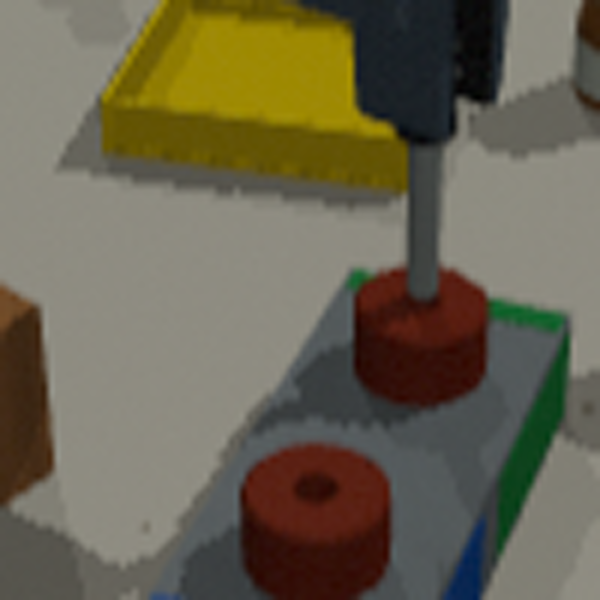

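The pin is at crop u≈424 and the stopper axis at u≈421, so I'll nudge +0.7 mm in x and ease down.

```bash
python3 -m jog '[{"dx":0.0007,"dy":0,"dz":-0.003,"wx":0,"wy":0,"wz":0,"grip":1},{"dx":0,"dy":0,"dz":-0.002,"wx":0,"wy":0,"wz":0,"grip":1},{"dx":0,"dy":0,"dz":-0.002,"wx":0,"wy":0,"wz":0,"grip":1},{"dx":0,"dy":0,"dz":-0.002,"wx":0,"wy":0,"wz":0,"grip":1},{"dx":0,"dy":0,"dz":0,"wx":0,"wy":0,"wz":0,"grip":1}]'
python3 -m jog '[{"dx":0,"dy":0,"dz":-0.002,"wx":0,"wy":0,"wz":0,"grip":1},{"dx":0,"dy":0,"dz":-0.002,"wx":0,"wy":0,"wz":0,"grip":1},{"dx":0,"dy":0,"dz":-0.002,"wx":0,"wy":0,"wz":0,"grip":1},{"dx":0,"dy":0,"dz":-0.002,"wx":0,"wy":0,"wz":0,"grip":1},{"dx":0,"dy":0,"dz":-0.002,"wx":0,"wy":0,"wz":0,"grip":1}]'
python3 -m jog '[{"dx":0,"dy":0,"dz":-0.002,"wx":0,"wy":0,"wz":0,"grip":1},{"dx":0,"dy":0,"dz":-0.001,"wx":0,"wy":0,"wz":0,"grip":1},{"dx":0,"dy":0,"dz":-0.001,"wx":0,"wy":0,"wz":0,"grip":1},{"dx":0,"dy":0,"dz":-0.001,"wx":0,"wy":0,"wz":0,"grip":1}]'
```

```text
time_s: 10.65
ee_pos: [500.9, -14.1, 154.6]
ee_rot: [-180.0, -0.0, 159.7]
force: [-0.2, 0.6, -0.8]
gripper_width: 21.5
time_s: 11.15
ee_pos: [501.1, -14.1, 144.8]
ee_rot: [180.0, -0.0, 159.7]
force: [0.4, 0.5, -1.1]
gripper_width: 21.8
time_s: 11.55
ee_pos: [501.2, -14.1, 140.0]
ee_rot: [180.0, 0.0, 159.7]
force: [-0.2, 0.0, -1.0]
gripper_width: 21.4
```

It is past the step depth with no force. I'll carry on to a TCP of about 92.5, which puts the tip at about 12.5 mm.

```bash
python3 -m jog '[{"dx":0,"dy":0,"dz":-0.003,"wx":0,"wy":0,"wz":0,"grip":1},{"dx":0,"dy":0,"dz":-0.003,"wx":0,"wy":0,"wz":0,"grip":1},{"dx":0,"dy":0,"dz":-0.003,"wx":0,"wy":0,"wz":0,"grip":1},{"dx":0,"dy":0,"dz":-0.003,"wx":0,"wy":0,"wz":0,"grip":1},{"dx":0,"dy":0,"dz":-0.003,"wx":0,"wy":0,"wz":0,"grip":1},{"dx":0,"dy":0,"dz":-0.003,"wx":0,"wy":0,"wz":0,"grip":1},{"dx":0,"dy":0,"dz":-0.003,"wx":0,"wy":0,"wz":0,"grip":1},{"dx":0,"dy":0,"dz":-0.003,"wx":0,"wy":0,"wz":0,"grip":1}]'
python3 -m jog '[{"dx":0,"dy":0,"dz":-0.003,"wx":0,"wy":0,"wz":0,"grip":1},{"dx":0,"dy":0,"dz":-0.003,"wx":0,"wy":0,"wz":0,"grip":1},{"dx":0,"dy":0,"dz":-0.003,"wx":0,"wy":0,"wz":0,"grip":1},{"dx":0,"dy":0,"dz":-0.003,"wx":0,"wy":0,"wz":0,"grip":1},{"dx":0,"dy":0,"dz":-0.003,"wx":0,"wy":0,"wz":0,"grip":1},{"dx":0,"dy":0,"dz":-0.003,"wx":0,"wy":0,"wz":0,"grip":1},{"dx":0,"dy":0,"dz":-0.003,"wx":0,"wy":0,"wz":0,"grip":1},{"dx":0,"dy":0,"dz":-0.002,"wx":0,"wy":0,"wz":0,"grip":1},{"dx":0,"dy":0,"dz":0,"wx":0,"wy":0,"wz":0,"grip":1},{"dx":0,"dy":0,"dz":0,"wx":0,"wy":0,"wz":0,"grip":1}]'
```

```text
time_s: 12.35
ee_pos: [501.1, -14.1, 115.7]
ee_rot: [180.0, -0.0, 159.7]
force: [0.1, -0.2, -1.0]
gripper_width: 21.8
time_s: 13.35
ee_pos: [501.2, -14.1, 93.0]
ee_rot: [180.0, 0.0, 159.7]
force: [-0.1, -0.5, -1.2]
gripper_width: 21.2
```

```bash
python3 -m jog '[{"dx":0,"dy":0,"dz":-0.0015,"wx":0,"wy":0,"wz":0,"grip":1},{"dx":0,"dy":0,"dz":0,"wx":0,"wy":0,"wz":0,"grip":1},{"dx":0,"dy":0,"dz":0,"wx":0,"wy":0,"wz":0,"grip":1}]'
python3 -m jog '[{"dx":0,"dy":0,"dz":-0.001,"wx":0,"wy":0,"wz":0,"grip":1},{"dx":0,"dy":0,"dz":0,"wx":0,"wy":0,"wz":0,"grip":1},{"dx":0,"dy":0,"dz":0,"wx":0,"wy":0,"wz":0,"grip":1}]'
```

```text
time_s: 13.65
ee_pos: [501.1, -14.1, 91.5]
ee_rot: [180.0, 0.0, 159.7]
force: [0.6, -0.3, -1.7]
gripper_width: 21.4
time_s: 13.95
ee_pos: [501.1, -14.1, 90.5]
ee_rot: [180.0, -0.0, 159.7]
force: [0.1, -0.2, -0.8]
gripper_width: 21.5
```

The green stopper is good: the tip is out underneath with no resistance. Now back to the holder at (676.4, 35.5).

```bash
python3 -m jog '[{"dx":0,"dy":0,"dz":0.01,"wx":0,"wy":0,"wz":0,"grip":1},{"dx":0,"dy":0,"dz":0.02,"wx":0,"wy":0,"wz":0,"grip":1},{"dx":0,"dy":0,"dz":0.02,"wx":0,"wy":0,"wz":0,"grip":1},{"dx":0,"dy":0,"dz":0.02,"wx":0,"wy":0,"wz":0,"grip":1},{"dx":0,"dy":0,"dz":0.02,"wx":0,"wy":0,"wz":0,"grip":1},{"dx":0,"dy":0,"dz":0.01,"wx":0,"wy":0,"wz":0,"grip":1},{"dx":0,"dy":0,"dz":0,"wx":0,"wy":0,"wz":0,"grip":1}]'
python3 -m jog '[{"dx":0.0175,"dy":0.005,"dz":0,"wx":0,"wy":0,"wz":0,"grip":1},{"dx":0.0175,"dy":0.005,"dz":0,"wx":0,"wy":0,"wz":0,"grip":1},{"dx":0.0175,"dy":0.005,"dz":0,"wx":0,"wy":0,"wz":0,"grip":1},{"dx":0.0175,"dy":0.005,"dz":0,"wx":0,"wy":0,"wz":0,"grip":1},{"dx":0.0175,"dy":0.005,"dz":0,"wx":0,"wy":0,"wz":0,"grip":1},{"dx":0.0175,"dy":0.005,"dz":0,"wx":0,"wy":0,"wz":0,"grip":1},{"dx":0.0175,"dy":0.005,"dz":0,"wx":0,"wy":0,"wz":0,"grip":1},{"dx":0.0175,"dy":0.005,"dz":0,"wx":0,"wy":0,"wz":0,"grip":1},{"dx":0.0175,"dy":0.005,"dz":0,"wx":0,"wy":0,"wz":0,"grip":1},{"dx":0.0175,"dy":0.005,"dz":0,"wx":0,"wy":0,"wz":0,"grip":1}]'
python3 -m jog '[{"dx":0,"dy":0,"dz":-0.01,"wx":0,"wy":0,"wz":0,"grip":1},{"dx":0,"dy":0,"dz":-0.004,"wx":0,"wy":0,"wz":0,"grip":1},{"dx":0,"dy":0,"dz":0,"wx":0,"wy":0,"wz":0,"grip":1},{"dx":0,"dy":0,"dz":0,"wx":0,"wy":0,"wz":0,"grip":1}]'
```

```text
time_s: 14.65
ee_pos: [502.1, -14.1, 192.2]
ee_rot: [179.9, 0.2, 159.7]
force: [-0.5, -0.7, -1.5]
gripper_width: 21.6
time_s: 15.65
ee_pos: [676.1, 36.1, 188.7]
ee_rot: [-179.9, -0.2, 159.7]
force: [-0.8, 0.5, -2.2]
gripper_width: 21.6
time_s: 16.05
ee_pos: [675.2, 35.6, 176.1]
ee_rot: [-180.0, -0.1, 159.7]
force: [-0.2, -0.2, -1.1]
gripper_width: 21.6
```

```bash
python3 -m jog '[{"dx":0.0007,"dy":0,"dz":-0.004,"wx":0,"wy":0,"wz":0,"grip":1},{"dx":0,"dy":0,"dz":-0.004,"wx":0,"wy":0,"wz":0,"grip":1},{"dx":0,"dy":0,"dz":-0.003,"wx":0,"wy":0,"wz":0,"grip":1},{"dx":0,"dy":0,"dz":-0.002,"wx":0,"wy":0,"wz":0,"grip":1},{"dx":0,"dy":0,"dz":-0.002,"wx":0,"wy":0,"wz":0,"grip":1},{"dx":0,"dy":0,"dz":-0.002,"wx":0,"wy":0,"wz":0,"grip":1},{"dx":0,"dy":0,"dz":-0.002,"wx":0,"wy":0,"wz":0,"grip":1},{"dx":0,"dy":0,"dz":-0.002,"wx":0,"wy":0,"wz":0,"grip":1},{"dx":0,"dy":0,"dz":0,"wx":0,"wy":0,"wz":0,"grip":1}]'
```

```text
time_s: 16.95
ee_pos: [676.6, 35.9, 155.1]
ee_rot: [-180.0, -0.0, 159.7]
force: [0.8, 0.1, -1.1]
gripper_width: 21.5
```

The tip is 5 mm inside the holder with no contact force. Lowering the remaining 64 mm to TCP ≈ 91.

```bash
python3 -m jog '[{"dx":0,"dy":0,"dz":-0.004,"wx":0,"wy":0,"wz":0,"grip":1},{"dx":0,"dy":0,"dz":-0.006,"wx":0,"wy":0,"wz":0,"grip":1},{"dx":0,"dy":0,"dz":-0.008,"wx":0,"wy":0,"wz":0,"grip":1},{"dx":0,"dy":0,"dz":-0.008,"wx":0,"wy":0,"wz":0,"grip":1},{"dx":0,"dy":0,"dz":-0.008,"wx":0,"wy":0,"wz":0,"grip":1},{"dx":0,"dy":0,"dz":-0.008,"wx":0,"wy":0,"wz":0,"grip":1},{"dx":0,"dy":0,"dz":-0.008,"wx":0,"wy":0,"wz":0,"grip":1},{"dx":0,"dy":0,"dz":-0.006,"wx":0,"wy":0,"wz":0,"grip":1},{"dx":0,"dy":0,"dz":-0.005,"wx":0,"wy":0,"wz":0,"grip":1},{"dx":0,"dy":0,"dz":-0.002,"wx":0,"wy":0,"wz":0,"grip":1}]'
python3 -m jog '[{"dx":0,"dy":0,"dz":0,"wx":0,"wy":0,"wz":0,"grip":1},{"dx":0,"dy":0,"dz":-0.001,"wx":0,"wy":0,"wz":0,"grip":1},{"dx":0,"dy":0,"dz":0,"wx":0,"wy":0,"wz":0,"grip":1}]'
```

```text
time_s: 17.95
ee_pos: [676.6, 35.9, 91.8]
ee_rot: [-180.0, -0.0, 159.7]
force: [0.3, 0.3, -1.1]
gripper_width: 21.3
time_s: 18.25
ee_pos: [677.0, 35.9, 91.7]
ee_rot: [180.0, 0.0, 159.7]
force: [-0.5, 0.0, -1.5]
gripper_width: 21.5
```

```bash
python3 -m jog '[{"dx":0,"dy":0,"dz":0,"wx":0,"wy":0,"wz":0,"grip":-1},{"dx":0,"dy":0,"dz":0,"wx":0,"wy":0,"wz":0,"grip":-1},{"dx":0,"dy":0,"dz":0,"wx":0,"wy":0,"wz":0,"grip":-1},{"dx":0,"dy":0,"dz":0,"wx":0,"wy":0,"wz":0,"grip":-1},{"dx":0,"dy":0,"dz":0,"wx":0,"wy":0,"wz":0,"grip":-1},{"dx":0,"dy":0,"dz":0.02,"wx":0,"wy":0,"wz":0,"grip":-1},{"dx":0,"dy":0,"dz":0.025,"wx":0,"wy":0,"wz":0,"grip":-1},{"dx":0,"dy":0,"dz":0.025,"wx":0,"wy":0,"wz":0,"grip":-1},{"dx":0,"dy":0,"dz":0.02,"wx":0,"wy":0,"wz":0,"grip":-1}]'
python3 -m jog '[{"dx":-0.0176,"dy":-0.005,"dz":0,"wx":0,"wy":0,"wz":0,"grip":-1},{"dx":-0.0176,"dy":-0.005,"dz":0,"wx":0,"wy":0,"wz":0,"grip":-1},{"dx":-0.0176,"dy":-0.005,"dz":0,"wx":0,"wy":0,"wz":0,"grip":-1},{"dx":-0.0176,"dy":-0.005,"dz":0,"wx":0,"wy":0,"wz":0,"grip":-1},{"dx":-0.0176,"dy":-0.005,"dz":0,"wx":0,"wy":0,"wz":0,"grip":-1},{"dx":-0.0176,"dy":-0.005,"dz":0,"wx":0,"wy":0,"wz":0,"grip":-1},{"dx":-0.0176,"dy":-0.005,"dz":0,"wx":0,"wy":0,"wz":0,"grip":-1},{"dx":-0.0176,"dy":-0.005,"dz":0,"wx":0,"wy":0,"wz":0,"grip":-1},{"dx":-0.0176,"dy":-0.005,"dz":0,"wx":0,"wy":0,"wz":0,"grip":-1},{"dx":-0.0176,"dy":-0.005,"dz":0,"wx":0,"wy":0,"wz":0,"grip":-1}]'
python3 -m jog '[{"dx":0,"dy":0,"dz":-0.02,"wx":0,"wy":0,"wz":0,"grip":-1},{"dx":0,"dy":0,"dz":-0.03,"wx":0,"wy":0,"wz":0,"grip":-1},{"dx":0,"dy":0,"dz":-0.02,"wx":0,"wy":0,"wz":0,"grip":-1},{"dx":0,"dy":0,"dz":-0.01,"wx":0,"wy":0,"wz":0,"grip":-1},{"dx":0,"dy":0,"dz":0,"wx":0,"wy":0,"wz":0,"grip":-1},{"dx":0,"dy":0,"dz":0,"wx":0,"wy":0,"wz":0,"grip":-1}]'
```

```text
time_s: 19.15
ee_pos: [677.2, 35.9, 183.1]
ee_rot: [180.0, 0.1, 159.7]
force: [-0.1, 0.1, -0.7]
gripper_width: 90.4
time_s: 20.15
ee_pos: [500.1, -14.3, 181.6]
ee_rot: [180.0, 0.0, 159.7]
force: [0.4, 0.2, -0.3]
gripper_width: 91.3
time_s: 20.75
ee_pos: [501.5, -14.1, 102.2]
ee_rot: [180.0, 0.1, 159.7]
force: [0.7, -0.2, 0.7]
gripper_width: 91.3
```

```bash
python3 -m jog '[{"dx":0,"dy":0,"dz":-0.02,"wx":0,"wy":0,"wz":0,"grip":-1},{"dx":0,"dy":0,"dz":-0.017,"wx":0,"wy":0,"wz":0,"grip":-1},{"dx":0,"dy":0,"dz":-0.009,"wx":0,"wy":0,"wz":0,"grip":-1},{"dx":0,"dy":0,"dz":0,"wx":0,"wy":0,"wz":0,"grip":-1},{"dx":0,"dy":0,"dz":0,"wx":0,"wy":0,"wz":0,"grip":1},{"dx":0,"dy":0,"dz":0,"wx":0,"wy":0,"wz":0,"grip":1},{"dx":0,"dy":0,"dz":0,"wx":0,"wy":0,"wz":0,"grip":1},{"dx":0,"dy":0,"dz":0,"wx":0,"wy":0,"wz":0,"grip":1},{"dx":0,"dy":0,"dz":0,"wx":0,"wy":0,"wz":0,"grip":1},{"dx":0,"dy":0,"dz":0,"wx":0,"wy":0,"wz":0,"grip":1}]' 40
python3 -m jog '[{"dx":0,"dy":0,"dz":0,"wx":0,"wy":0,"wz":0,"grip":1},{"dx":0,"dy":0,"dz":0,"wx":0,"wy":0,"wz":0,"grip":1}]'
```

```text
time_s: 21.75
ee_pos: [500.9, -14.1, 55.7]
ee_rot: [180.0, 0.0, 159.7]
force: [0.4, -0.1, 1.9]
gripper_width: 48.2
time_s: 21.95
ee_pos: [500.9, -14.1, 55.6]
ee_rot: [180.0, 0.0, 159.7]
force: [-0.0, -0.3, 2.6]
gripper_width: 47.9
```

```bash
python3 -m jog '[{"dx":0,"dy":0,"dz":0.01,"wx":0,"wy":0,"wz":0,"grip":1},{"dx":0,"dy":0,"dz":0.015,"wx":0,"wy":0,"wz":0,"grip":1},{"dx":0,"dy":0,"dz":0.025,"wx":0,"wy":0,"wz":0,"grip":1},{"dx":0,"dy":0,"dz":0.03,"wx":0,"wy":0,"wz":0,"grip":1},{"dx":0,"dy":0,"dz":0.03,"wx":0,"wy":0,"wz":0,"grip":1},{"dx":0,"dy":0,"dz":0.03,"wx":0,"wy":0,"wz":0,"grip":1},{"dx":0,"dy":0,"dz":0.015,"wx":0,"wy":0,"wz":0,"grip":1}]'
python3 -m jog '[{"dx":0.0132,"dy":0.0284,"dz":0,"wx":0,"wy":0,"wz":0,"grip":1},{"dx":0.0132,"dy":0.0284,"dz":0,"wx":0,"wy":0,"wz":0,"grip":1},{"dx":0.0132,"dy":0.0284,"dz":0,"wx":0,"wy":0,"wz":0,"grip":1},{"dx":0.0132,"dy":0.0284,"dz":0,"wx":0,"wy":0,"wz":0,"grip":1},{"dx":0.0132,"dy":0.0284,"dz":0,"wx":0,"wy":0,"wz":0,"grip":1},{"dx":0.0132,"dy":0.0284,"dz":0,"wx":0,"wy":0,"wz":0,"grip":1},{"dx":0.0132,"dy":0.0284,"dz":0,"wx":0,"wy":0,"wz":0,"grip":1},{"dx":0.0132,"dy":0.0284,"dz":0,"wx":0,"wy":0,"wz":0,"grip":1},{"dx":0.0132,"dy":0.0284,"dz":0,"wx":0,"wy":0,"wz":0,"grip":1},{"dx":0.0132,"dy":0.0284,"dz":0,"wx":0,"wy":0,"wz":0,"grip":1}]'
python3 -m jog '[{"dx":0,"dy":0,"dz":-0.02,"wx":0,"wy":0,"wz":0,"grip":1},{"dx":0,"dy":0,"dz":-0.02,"wx":0,"wy":0,"wz":0,"grip":1},{"dx":0,"dy":0,"dz":-0.012,"wx":0,"wy":0,"wz":0,"grip":1},{"dx":0,"dy":0,"dz":0,"wx":0,"wy":0,"wz":0,"grip":1},{"dx":0,"dy":0,"dz":0,"wx":0,"wy":0,"wz":0,"grip":1}]'
python3 - <<'E'
from h import *
f=env.grab_frame("side");s=env.state();p=s['ee_pos'];print(p,s['force'],s['gripper_width'])
print(proj("side",[p[0],p[1],p[2]-37.6]),proj("side",[632.7,270,120]))
cv2.imwrite("pics/i.png",cv2.resize(f[180:340,170:330],None,fx=4,fy=4,interpolation=2)[:600,:,::-1])
E
```

```text
time_s: 22.65
ee_pos: [501.8, -14.1, 213.8]
ee_rot: [179.9, 0.3, 159.7]
force: [0.1, 0.1, -1.5]
gripper_width: 47.6
time_s: 23.65
ee_pos: [633.0, 271.1, 210.8]
ee_rot: [-180.0, -0.0, 159.7]
force: [0.2, -0.1, -1.6]
gripper_width: 48.0
time_s: 24.15
ee_pos: [633.1, 269.8, 159.1]
ee_rot: [180.0, 0.0, 159.7]
force: [1.4, 0.1, 0.4]
gripper_width: 48.4
[633.40042125 269.92623699 159.76376917] [ 0.42023423 -0.47762282 -1.37016241] 47.930859412912866
[222.92482682 278.00381825] [223.5089445  279.04836574]
```

View pics/i.png

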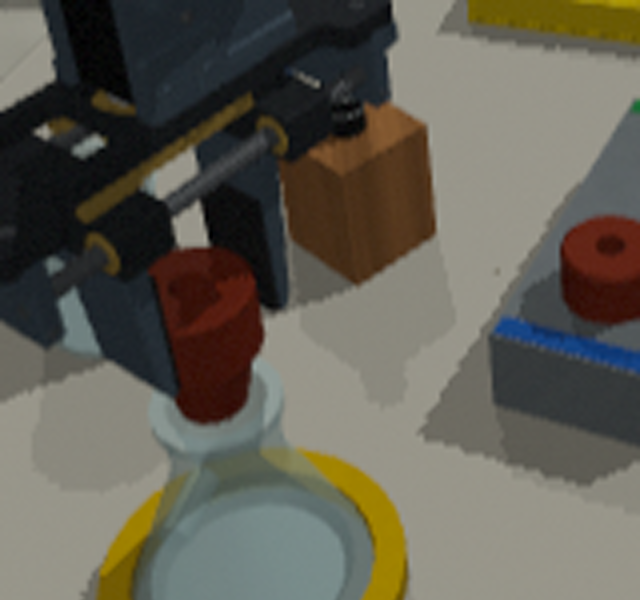

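The stopper hangs upright with its lower end over the mouth at crop (212,408), rim centre (216,405). I'll shift about −0.7 mm in x and lower it.

```bash
python3 -m jog '[{"dx":-0.0007,"dy":0,"dz":-0.003,"wx":0,"wy":0,"wz":0,"grip":1},{"dx":0,"dy":0,"dz":-0.004,"wx":0,"wy":0,"wz":0,"grip":1},{"dx":0,"dy":0,"dz":-0.004,"wx":0,"wy":0,"wz":0,"grip":1},{"dx":0,"dy":0,"dz":-0.003,"wx":0,"wy":0,"wz":0,"grip":1},{"dx":0,"dy":0,"dz":0,"wx":0,"wy":0,"wz":0,"grip":1}]'
python3 -m jog '[{"dx":0,"dy":0,"dz":-0.002,"wx":0,"wy":0,"wz":0,"grip":1},{"dx":0,"dy":0,"dz":-0.002,"wx":0,"wy":0,"wz":0,"grip":1},{"dx":0,"dy":0,"dz":-0.002,"wx":0,"wy":0,"wz":0,"grip":1},{"dx":0,"dy":0,"dz":0,"wx":0,"wy":0,"wz":0,"grip":1}]'
```

```text
time_s: 24.7
ee_pos: [631.7, 269.7, 143.7]
ee_rot: [-180.0, -0.1, 159.7]
force: [0.6, -0.2, -0.6]
gripper_width: 48.1
time_s: 25.1
ee_pos: [631.9, 269.8, 138.1]
ee_rot: [-180.0, -0.0, 159.7]
force: [0.7, 0.0, -1.2]
gripper_width: 48.0
```

```bash
python3 -m jog '[{"dx":0,"dy":0,"dz":-0.002,"wx":0,"wy":0,"wz":0,"grip":1},{"dx":0,"dy":0,"dz":-0.002,"wx":0,"wy":0,"wz":0,"grip":1},{"dx":0,"dy":0,"dz":0,"wx":0,"wy":0,"wz":0,"grip":1}]'
python3 -m jog '[{"dx":0,"dy":0,"dz":-0.001,"wx":0,"wy":0,"wz":0,"grip":1},{"dx":0,"dy":0,"dz":-0.001,"wx":0,"wy":0,"wz":0,"grip":1},{"dx":0,"dy":0,"dz":0,"wx":0,"wy":0,"wz":0,"grip":1}]'
```

```text
time_s: 25.4
ee_pos: [632.3, 269.4, 134.4]
ee_rot: [-180.0, 0.0, 159.7]
force: [0.3, -1.3, -0.2]
gripper_width: 48.2
time_s: 25.7
ee_pos: [632.5, 269.3, 132.9]
ee_rot: [-180.0, 0.1, 159.7]
force: [1.5, -4.0, 3.5]
gripper_width: 48.0
```

```bash
python3 -m jog '[{"dx":0.0003,"dy":-0.0007,"dz":-0.001,"wx":0,"wy":0,"wz":0,"grip":1},{"dx":0,"dy":0,"dz":-0.001,"wx":0,"wy":0,"wz":0,"grip":1},{"dx":0,"dy":0,"dz":0,"wx":0,"wy":0,"wz":0,"grip":1}]'
python3 -m jog '[{"dx":0,"dy":0,"dz":-0.001,"wx":0,"wy":0,"wz":0,"grip":1},{"dx":0,"dy":0,"dz":-0.001,"wx":0,"wy":0,"wz":0,"grip":1},{"dx":0,"dy":0,"dz":0,"wx":0,"wy":0,"wz":0,"grip":1}]'
```

```text
time_s: 26.0
ee_pos: [632.8, 268.9, 131.3]
ee_rot: [180.0, 0.1, 159.7]
force: [-0.3, -4.3, 5.4]
gripper_width: 48.4
time_s: 26.3
ee_pos: [632.8, 268.9, 131.1]
ee_rot: [179.9, 0.1, 159.7]
force: [-2.2, -4.8, 11.2]
gripper_width: 47.9
```

```bash
python3 -m jog '[{"dx":0,"dy":-0.0005,"dz":-0.001,"wx":0,"wy":0,"wz":0,"grip":1},{"dx":0,"dy":0,"dz":-0.001,"wx":0,"wy":0,"wz":0,"grip":1},{"dx":0,"dy":0,"dz":-0.001,"wx":0,"wy":0,"wz":0,"grip":1},{"dx":0,"dy":0,"dz":0,"wx":0,"wy":0,"wz":0,"grip":1}]'
python3 -m jog '[{"dx":0,"dy":-0.0003,"dz":-0.001,"wx":0,"wy":0,"wz":0,"grip":1},{"dx":0,"dy":0,"dz":-0.001,"wx":0,"wy":0,"wz":0,"grip":1},{"dx":0,"dy":0,"dz":0,"wx":0,"wy":0,"wz":0,"grip":1}]'
```

```text
time_s: 26.7
ee_pos: [632.9, 268.8, 130.7]
ee_rot: [179.8, 0.2, 159.7]
force: [-5.1, -5.5, 21.2]
gripper_width: 48.1
time_s: 27.0
ee_pos: [632.9, 268.8, 130.5]
ee_rot: [179.8, 0.2, 159.7]
force: [-7.2, -6.3, 28.5]
gripper_width: 48.0
```

It is seated: TCP stopped at about 130.5 under 30 N, so the head underside is about 5 mm above the rim. Unload, release, rise and look.

```bash
python3 -m jog '[{"dx":0,"dy":0.0005,"dz":0.003,"wx":0,"wy":0,"wz":0,"grip":1},{"dx":0,"dy":0,"dz":0,"wx":0,"wy":0,"wz":0,"grip":-1},{"dx":0,"dy":0,"dz":0,"wx":0,"wy":0,"wz":0,"grip":-1},{"dx":0,"dy":0,"dz":0,"wx":0,"wy":0,"wz":0,"grip":-1},{"dx":0,"dy":0,"dz":0,"wx":0,"wy":0,"wz":0,"grip":-1},{"dx":0,"dy":0,"dz":0,"wx":0,"wy":0,"wz":0,"grip":-1},{"dx":0,"dy":0,"dz":0.02,"wx":0,"wy":0,"wz":0,"grip":-1},{"dx":0,"dy":0,"dz":0.025,"wx":0,"wy":0,"wz":0,"grip":-1},{"dx":0,"dy":0,"dz":0.02,"wx":0,"wy":0,"wz":0,"grip":-1},{"dx":0,"dy":0,"dz":0,"wx":0,"wy":0,"wz":0,"grip":-1}]'
python3 -m jog '[{"dx":-0.012,"dy":-0.0174,"dz":0,"wx":0,"wy":0,"wz":0,"grip":-1},{"dx":-0.012,"dy":-0.0174,"dz":0,"wx":0,"wy":0,"wz":0,"grip":-1},{"dx":-0.012,"dy":-0.0174,"dz":0,"wx":0,"wy":0,"wz":0,"grip":-1},{"dx":-0.012,"dy":-0.0174,"dz":0,"wx":0,"wy":0,"wz":0,"grip":-1},{"dx":-0.012,"dy":-0.0174,"dz":0,"wx":0,"wy":0,"wz":0,"grip":-1},{"dx":-0.012,"dy":-0.0174,"dz":0,"wx":0,"wy":0,"wz":0,"grip":-1},{"dx":-0.012,"dy":-0.0174,"dz":0,"wx":0,"wy":0,"wz":0,"grip":-1},{"dx":-0.012,"dy":-0.0174,"dz":0,"wx":0,"wy":0,"wz":0,"grip":-1},{"dx":-0.012,"dy":-0.0174,"dz":0,"wx":0,"wy":0,"wz":0,"grip":-1},{"dx":-0.012,"dy":-0.0174,"dz":0,"wx":0,"wy":0,"wz":0,"grip":-1}]'
python3 -m jog '[{"dx":0,"dy":0,"dz":0,"wx":0,"wy":0,"wz":0,"grip":-1},{"dx":0,"dy":0,"dz":0,"wx":0,"wy":0,"wz":0,"grip":-1}]'
python3 - <<'E'
from h import *
f=env.grab_frame("side");s=env.state();p=s['ee_pos'];print(p,s['force'],s['gripper_width'])
np.save("pics/j.npy",f)
cv2.imwrite("pics/j.png",cv2.resize(f[150:350,170:370],None,fx=3,fy=3,interpolation=2)[:,:,::-1])
E
```

```text
time_s: 28.0
ee_pos: [634.0, 269.7, 194.6]
ee_rot: [179.7, 0.3, 159.7]
force: [0.8, 0.9, 0.3]
gripper_width: 91.3
time_s: 29.0
ee_pos: [511.2, 94.2, 190.0]
ee_rot: [-179.9, -0.1, 159.7]
force: [0.4, -0.8, 0.2]
gripper_width: 91.3
time_s: 29.2
ee_pos: [512.3, 95.0, 190.8]
ee_rot: [180.0, -0.0, 159.7]
force: [0.0, 0.3, -0.0]
gripper_width: 91.0
[512.67709602  95.32352145 190.9163532 ] [ 0.1498001  -0.93321074  0.11633696] 91.00856901236003
```

View pics/j.png

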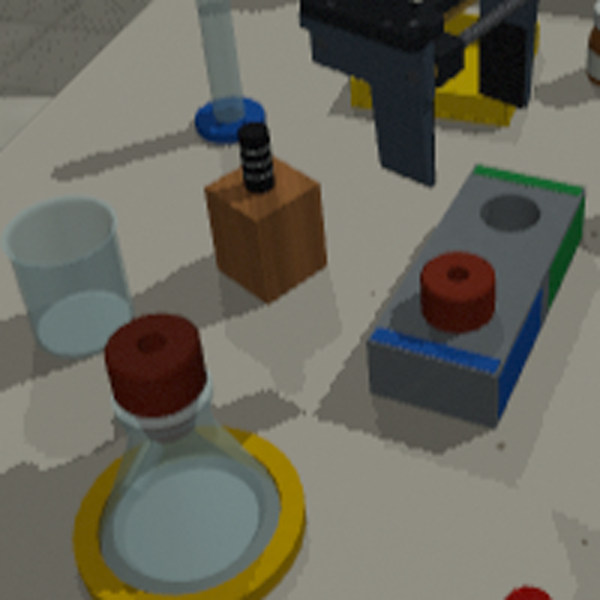

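The good stopper sits upright in the neck at crop (155,365) and the pin stands in its holder at (257,158). Now the blue stopper.

```bash
python3 -m jog '[{"dx":0,"dy":0,"dz":-0.03,"wx":0,"wy":0,"wz":0,"grip":-1},{"dx":0,"dy":0,"dz":-0.03,"wx":0,"wy":0,"wz":0,"grip":-1},{"dx":0,"dy":0,"dz":-0.03,"wx":0,"wy":0,"wz":0,"grip":-1},{"dx":0,"dy":0,"dz":-0.025,"wx":0,"wy":0,"wz":0,"grip":-1},{"dx":0,"dy":0,"dz":-0.015,"wx":0,"wy":0,"wz":0,"grip":-1},{"dx":0,"dy":0,"dz":-0.005,"wx":0,"wy":0,"wz":0,"grip":-1},{"dx":0,"dy":0,"dz":0,"wx":0,"wy":0,"wz":0,"grip":-1}]' 30
python3 -m jog '[{"dx":0,"dy":0,"dz":0,"wx":0,"wy":0,"wz":0,"grip":1},{"dx":0,"dy":0,"dz":0,"wx":0,"wy":0,"wz":0,"grip":1},{"dx":0,"dy":0,"dz":0,"wx":0,"wy":0,"wz":0,"grip":1},{"dx":0,"dy":0,"dz":0,"wx":0,"wy":0,"wz":0,"grip":1},{"dx":0,"dy":0,"dz":0,"wx":0,"wy":0,"wz":0,"grip":1},{"dx":0,"dy":0,"dz":0,"wx":0,"wy":0,"wz":0,"grip":1},{"dx":0,"dy":0,"dz":0,"wx":0,"wy":0,"wz":0,"grip":1},{"dx":0,"dy":0,"dz":0,"wx":0,"wy":0,"wz":0,"grip":1}]'
```

```text
time_s: 29.95
ee_pos: [512.5, 95.4, 55.7]
ee_rot: [-180.0, -0.1, 159.8]
force: [-1.0, 0.2, -0.4]
gripper_width: 91.1
time_s: 30.75
ee_pos: [512.5, 94.9, 56.7]
ee_rot: [180.0, 0.0, 159.7]
force: [-0.4, 0.1, 3.4]
gripper_width: 50.2
```

```bash
python3 -m jog '[{"dx":0,"dy":0,"dz":0.01,"wx":0,"wy":0,"wz":0,"grip":1},{"dx":0,"dy":0,"dz":0.02,"wx":0,"wy":0,"wz":0,"grip":1},{"dx":0,"dy":0,"dz":0.03,"wx":0,"wy":0,"wz":0,"grip":1},{"dx":0,"dy":0,"dz":0.03,"wx":0,"wy":0,"wz":0,"grip":1},{"dx":0,"dy":0,"dz":0.02,"wx":0,"wy":0,"wz":0,"grip":1}]'
python3 -m jog '[{"dx":0.0103,"dy":-0.0366,"dz":0,"wx":0,"wy":0,"wz":0,"grip":1},{"dx":0.0103,"dy":-0.0366,"dz":0,"wx":0,"wy":0,"wz":0,"grip":1},{"dx":0.0103,"dy":-0.0366,"dz":0,"wx":0,"wy":0,"wz":0,"grip":1},{"dx":0.0103,"dy":-0.0366,"dz":0,"wx":0,"wy":0,"wz":0,"grip":1},{"dx":0.0103,"dy":-0.0366,"dz":0,"wx":0,"wy":0,"wz":0,"grip":1},{"dx":0.0103,"dy":-0.0366,"dz":0,"wx":0,"wy":0,"wz":0,"grip":1},{"dx":0.0103,"dy":-0.0366,"dz":0,"wx":0,"wy":0,"wz":0,"grip":1},{"dx":0.0103,"dy":-0.0366,"dz":0,"wx":0,"wy":0,"wz":0,"grip":1},{"dx":0.0103,"dy":-0.0366,"dz":0,"wx":0,"wy":0,"wz":0,"grip":1},{"dx":0.0103,"dy":-0.0366,"dz":0,"wx":0,"wy":0,"wz":0,"grip":1}]'
python3 -m jog '[{"dx":0,"dy":0,"dz":-0.03,"wx":0,"wy":0,"wz":0,"grip":1},{"dx":0,"dy":0,"dz":-0.03,"wx":0,"wy":0,"wz":0,"grip":1},{"dx":0,"dy":0,"dz":-0.03,"wx":0,"wy":0,"wz":0,"grip":1},{"dx":0,"dy":0,"dz":-0.015,"wx":0,"wy":0,"wz":0,"grip":1},{"dx":0,"dy":0,"dz":0,"wx":0,"wy":0,"wz":0,"grip":1},{"dx":0,"dy":0,"dz":0,"wx":0,"wy":0,"wz":0,"grip":1}]'
```

```text
time_s: 31.25
ee_pos: [513.1, 95.0, 169.0]
ee_rot: [179.9, 0.1, 159.7]
force: [-0.4, 0.5, -0.8]
gripper_width: 50.3
time_s: 32.25
ee_pos: [615.5, -272.6, 166.8]
ee_rot: [180.0, -0.0, 159.7]
force: [1.2, 0.3, 0.1]
gripper_width: 50.3
time_s: 32.85
ee_pos: [615.7, -271.2, 62.0]
ee_rot: [180.0, 0.0, 159.7]
force: [1.3, -1.1, -0.3]
gripper_width: 50.1
```

```bash
python3 -m jog '[{"dx":0,"dy":0,"dz":-0.008,"wx":0,"wy":0,"wz":0,"grip":1},{"dx":0,"dy":0,"dz":-0.006,"wx":0,"wy":0,"wz":0,"grip":1},{"dx":0,"dy":0,"dz":-0.003,"wx":0,"wy":0,"wz":0,"grip":1},{"dx":0,"dy":0,"dz":0,"wx":0,"wy":0,"wz":0,"grip":1}]'
python3 -m jog '[{"dx":0,"dy":0,"dz":-0.001,"wx":0,"wy":0,"wz":0,"grip":1},{"dx":0,"dy":0,"dz":-0.001,"wx":0,"wy":0,"wz":0,"grip":1},{"dx":0,"dy":0,"dz":0,"wx":0,"wy":0,"wz":0,"grip":1}]'
```

```text
time_s: 33.25
ee_pos: [615.1, -270.9, 44.1]
ee_rot: [180.0, -0.0, 159.7]
force: [-0.4, 0.4, 0.1]
gripper_width: 50.5
time_s: 33.55
ee_pos: [615.7, -271.2, 42.8]
ee_rot: [180.0, 0.0, 159.7]
force: [0.4, 0.2, 0.2]
gripper_width: 50.4
```

```bash
python3 -m jog '[{"dx":0,"dy":0,"dz":-0.001,"wx":0,"wy":0,"wz":0,"grip":1},{"dx":0,"dy":0,"dz":0,"wx":0,"wy":0,"wz":0,"grip":1}]'
python3 -m jog '[{"dx":0,"dy":0,"dz":-0.001,"wx":0,"wy":0,"wz":0,"grip":1},{"dx":0,"dy":0,"dz":0,"wx":0,"wy":0,"wz":0,"grip":1}]'
```

```text
time_s: 33.75
ee_pos: [615.8, -271.3, 42.8]
ee_rot: [180.0, 0.1, 159.7]
force: [-0.4, 0.4, 4.7]
gripper_width: 50.9
time_s: 33.95
ee_pos: [616.0, -271.3, 42.8]
ee_rot: [-180.0, 0.1, 159.7]
force: [-2.5, 1.2, 9.0]
gripper_width: 50.6
```

On the floor. Relieve the load, open, rise and back away, then look.

```bash
python3 -m jog '[{"dx":0,"dy":0,"dz":0.0015,"wx":0,"wy":0,"wz":0,"grip":1},{"dx":0,"dy":0,"dz":0,"wx":0,"wy":0,"wz":0,"grip":-1},{"dx":0,"dy":0,"dz":0,"wx":0,"wy":0,"wz":0,"grip":-1},{"dx":0,"dy":0,"dz":0,"wx":0,"wy":0,"wz":0,"grip":-1},{"dx":0,"dy":0,"dz":0,"wx":0,"wy":0,"wz":0,"grip":-1},{"dx":0,"dy":0,"dz":0,"wx":0,"wy":0,"wz":0,"grip":-1},{"dx":0,"dy":0,"dz":0.01,"wx":0,"wy":0,"wz":0,"grip":-1},{"dx":0,"dy":0,"dz":0.03,"wx":0,"wy":0,"wz":0,"grip":-1},{"dx":0,"dy":0,"dz":0.04,"wx":0,"wy":0,"wz":0,"grip":-1},{"dx":0,"dy":0,"dz":0.04,"wx":0,"wy":0,"wz":0,"grip":-1}]'
python3 -m jog '[{"dx":-0.02,"dy":0,"dz":0.03,"wx":0,"wy":0,"wz":0,"grip":-1},{"dx":-0.04,"dy":0,"dz":0.02,"wx":0,"wy":0,"wz":0,"grip":-1},{"dx":-0.04,"dy":0,"dz":0,"wx":0,"wy":0,"wz":0,"grip":-1},{"dx":-0.04,"dy":0,"dz":0,"wx":0,"wy":0,"wz":0,"grip":-1},{"dx":-0.02,"dy":0,"dz":0,"wx":0,"wy":0,"wz":0,"grip":-1},{"dx":0,"dy":0,"dz":0,"wx":0,"wy":0,"wz":0,"grip":-1},{"dx":0,"dy":0,"dz":0,"wx":0,"wy":0,"wz":0,"grip":-1}]'
python3 - <<'E'
from h import *
f=env.grab_frame("side");t=env.grab_frame("top");np.save("pics/k.npy",f)
s=env.state();print(s['ee_pos'],s['force'],s['time_s'])
a=cv2.resize(f[120:380,150:420],(500,480));b=cv2.resize(t[90:250,190:490],(795,424))
cv2.imwrite("pics/k.png",f[:,:,::-1]);cv2.imwrite("pics/kt.png",b[:,:,::-1])
for n,g,roi in(("side",f,(150,120,420,380)),("top",t,(190,90,490,250))):
  for c in blobs(g,(0,120,30),(10,255,255),roi,60):
    r=cv2.minAreaRect(c);print(n,cv2.boundingRect(c),onz(n,r[0],125)[:2],onz(n,r[0],55)[:2])
E
```

```text
time_s: 34.95
ee_pos: [615.2, -271.0, 163.7]
ee_rot: [180.0, -0.0, 159.7]
force: [0.8, -0.9, -0.3]
gripper_width: 91.3
time_s: 35.65
ee_pos: [456.0, -271.4, 213.0]
ee_rot: [-180.0, 0.1, 159.7]
force: [-0.1, 0.3, 0.3]
gripper_width: 91.3
[ 456.63691731 -271.32926862  212.32519863] [ 0.04958112 -0.56415241 -0.56219536] 35.75
side (391, 349, 29, 31) [336.98954973 348.31381983] [331.83684871 302.90960077]
side (337, 345, 19, 22) [413.67783465 356.28434719] [420.45776047 312.12033488]
side (397, 283, 23, 67) [340.23945443 273.08745609] [335.5924356  215.97808378]
side (205, 255, 34, 34) [640.99582372 259.54081028] [683.14622031 200.3235923 ]
side (311, 152, 17, 24) [ 575.58352853 -121.01334193] [ 607.55583194 -239.44443722]
top (205, 239, 12, 11) [418.32207096 288.33024217] [422.45459873 306.54136466]
top (439, 158, 20, 21) [ 602.63895733 -255.62655937] [ 618.45735518 -271.9028278 ]
top (210, 138, 24, 23) [640.52907596 273.67953891] [658.74974422 290.96179255]
```

View pics/k.png

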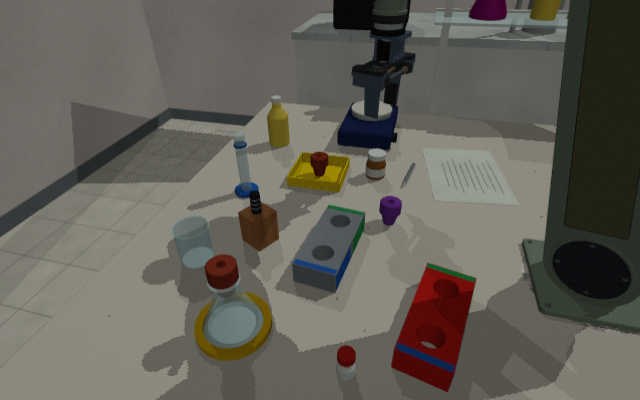

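View pics/kt.png

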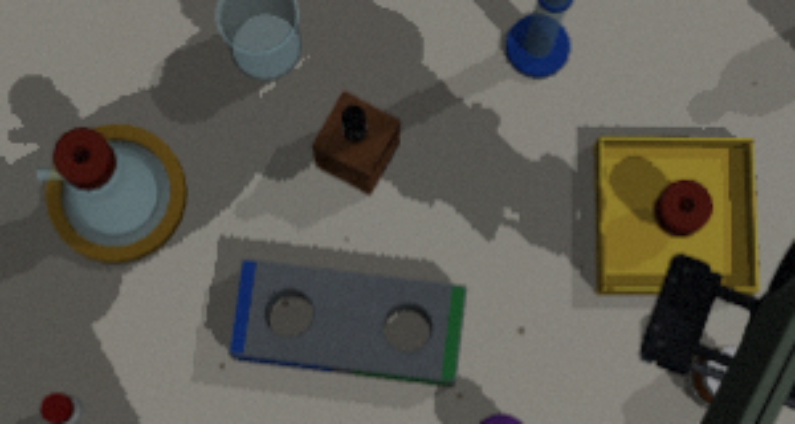

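The bad stopper stands mid-tray at side (319,163). The good one is upright in the flask at side (222,271), the pin is in its holder, and the bystanders are unmoved. Handing in.

```bash
python3 -c "
from workcell import env
print(env.job_done(), env.state()['time_s'])"
```

```text
the job is handed in; nothing more can be done
the job is handed in; nothing more can be done
```

I tried the pin in both stoppers, sorted them and handed the job in at about 36 s, well under the 72 s limit. No verdict is reported.

- **Pin tests:** At the blue end the pin stopped about 18 mm below the stopper's top, with an 8 N rise in force, so that one is the narrow one. At the green end it went right through with no resistance, its tip about 5 mm or more out underneath.
- **Placing:** I stood the pin back in its holder. The green-end stopper is pressed into the flask at about 30 N, with the underside of its head about 5 mm above the rim. The blue-end one stands upright in the middle of the yellow tray.
- **Last checks:** The final side and top pictures show the stopper upright in the neck and the pin upright in its holder. The bystanders I could see had not moved, and the arm was clear of everything. The arm hid part of the jar in the last top view, but the side view shows it in place.
- **Disagreements:** The two cameras differed by 3–7 mm, so I corrected positions against the robot's own readings at contact. I did not measure the seated stopper's centring and tilt separately beyond the pictures and the arm's pose when pressing it. The flask stopper read 48 mm between the jaws, although its head is 50 mm.

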